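Turn the sample leaf

ROBOT

A 6-joint arm with a two-finger parallel gripper is mounted at the origin on a cart in front of the work surface, level with it; the furniture and walls round the work are solid. World frame = base frame: x ahead of the robot, y to its left, z up, the work surface at z = 0. Lengths are in mm, angles in rad, forces in N, time in s.
With the tool pointing down it reaches from about 325 to 775 mm from the base axis. Payload 5.5 kg.
Tool frame: the origin (TCP) lies at the very end of the fingers, on their centre line; the grasp point (between the pads) lies robot.grasp_offset behind it (robot.grasp_offset is the distance from the TCP to the grasp point, in mm); z points along the fingers, y is the line along which they close (so a half turn about z gives the same grasp; the last joint's range is limited). The gripper opens to 85 mm and grips with 20 to 120 N. Pads are 22 mm wide; open, the fingers measure 114 mm over their backs; the gripper's body (76 mm by 85 mm) begins 54 mm behind the grasp point. The pads swing forward as they close: fully open they stand 13 mm farther back than shut.
Start: joints at [-1.181, 0.091, 1.231, -0, 1.82, -0.057], TCP at [259.251, -541.115, 231.275] pointing down, gripper open.
Joint ranges: [-2.87, 2.87], [-0.86, 2.18], [0.17, 2.46], [-1.51, 4.65], [0.06, 2.69], [-2.65, 2.65]. Speed limits (rad/s): [2.57, 2.57, 3.01, 3.14, 3.14, 3.14].

INTERFACE

Orientations are given as a unit quaternion [x, y, z, w].
In Python, from bench import robot gives the robot as it stands. The module is installed in compiled form; this text tells all that it offers.
- The arm moves only by the tool jog_arm, called by a JSON object that holds its "fn" and its "kwargs". Schema: {"type":"object","properties":{"segments":{"type":"object","properties":{"offsets":{"type":"array","items":{"type":"array","items":{"type":"number"},"minItems":6,"maxItems":6},"minItems":1,"maxItems":12}},"additionalProperties":false,"required":["offsets"]},"aperture":{"type":"number"},"force":{"type":"number"},"only":{"type":"string"},"quiet":{"type":"boolean"},"lines":{"type":"string"}},"required":["segments"],"additionalProperties":false}. segments is an object whose key "offsets" holds a list of rows, 1 to 12 of them, each of 6 numbers: dx, dy, dz in mm, then a rotation vector rx, ry, rz in rad; each row shifts and turns the commanded pose from where the row before left it, along the tool's axes as they then stand; what a row does not reach is not made up. A row lasts 1/8 s, in which the tool goes at most 62.5 mm and 0.188 rad, less where a joint would pass 70% of its speed; a pose out of reach is approached as far as the arm can. aperture is the finger opening in mm, set as the call begins (left out keeps the last). The fingers move at their own pace and stop on an object; force is the grip in N (left out, the last holds). Time passes only in rows, so rows that do not move let the fingers close. The tool returns the time, the measured TCP pose, the force, the opening and the grip force at its end. only (a regular expression) keeps the lines of the reply that match it, lines (a string "A,B") keeps lines A to B, and quiet returns only ok. Input that does not fit is refused with a message, and nothing moves.
- robot.get_obs(): the state, without advancing time (a new reading comes with each control period).
- robot.snapshot(name): name is "scene" or "top" or "wrist"; returns (picture, depth): 420x560x3 uint8, red, green, blue; 420x560 float32, mm along the optical axis (not along the pixel's ray), 0 where there is no reading.
- robot.camera_params(name): a dict with "intrinsics" (3x3 intrinsics, pixels), "R" (3x3) and "t" (3): a world point X has camera coordinates R X + t. Camera axes: x right, y down, z forward; pixel columns grow to the right and rows downward; lengths in mm; the calibration is good to about 2 mm. A picture is of the moment at which its call begins: read the wrist's pose just before it. camera_params takes no time and is no camera call; for the wrist camera it gives the pose at the moment of the call.
- robot.finish_job(): hands the job in; it is judged then, once.
Trained networks look in the newest picture that a camera, given by its name, has taken for a name from the list of things; names that differ only in an ending like _2 or _b are one class to them, and where a whole thing is asked for, a point or a joint stands for the part that bears it (a point fixed in the world has none). Each returns a list of dicts, best first, with "conf" (0 to 1); they miss things now and then, are a little off and sometimes report something else, mostly with a low value. They report only what shows in the picture. A call takes as long as a camera call. They do not tell look-alikes from the thing itself.
- robot.masks_of(label, camera): "pixels" (420x560 bool, what is visible of it) and "box" ([centre column, centre row, width, height] in pixels, round what is visible of it).
- robot.mark_of(label, camera): "at" ([row, column] in pixels: a listed point, or the origin of a listed thing).
The state is a dict: "clock": time; "q": joint angles; "joint_velocities": joint speeds; "joint_efforts": joint torques, N m; "tool_pos": TCP position; "eef_rot": TCP orientation; "ft_force": force on the tool from outside, world axes, zero at the start; "ft_torque": the same for the moment, N m; "opening": finger opening in mm; "gripper_force": force on a finger pad.
Only numpy, scipy, OpenCV 4.12 (cv2) and the standard library are available. Lean on these libraries where they do the work, as an engineer would, in place of code of your own. Each camera call takes 0.05 s, during which the arm holds its last target. There are 200 camera calls.

TASK

The sample chart on the worktop has one stiff white leaf lying on its right-hand side, and a pot stands on the thin empty panel on the left where the leaf has to go. First push the pot off the panel so that it stands upright on the worktop, out of the leaf's way; then hook a fingertip under the leaf's raised tab, turn the leaf over the spine and push it down gently until it lies flat on the left side. Only push with the fingers: do not pinch or pick up anything, and leave the other things where they are.

Things in the scene. Friction and masses are not known exactly. Their poses are not given: they have to be found in the camera images.
- chart: grey sample chart fixed to the worktop, 142 mm along its spine (its x), 226 mm across (its y). Origin on the worktop under the middle of the spine, z up, +y to the left panel; its yaw varies. Hinge line along x, 22 mm up (steel knuckles, top 27 mm up). On the -y side a pad 18 mm high, to y = -116 mm, carries the leaf
- panel (a point): centre of the top of the chart's thin empty landing panel on the left (+y) side: 5 mm high, 142 mm along x, from the spine to y = +110 mm of the chart; this point is at y = +55 mm. The turned leaf covers it and its tab reaches past it, to y = +147 mm
- leaf (a joint): hinge of the white rigid leaf about the spine: 0 = flat on the right (-y) side, 1.57 = upright, 3.14 = flat on the left (end stop). About 70 g on a stiff hinge (0.075 N m): it stays at any angle where it is left. Plate 3 mm thick, 130 mm along the spine, reaching 6 to 116 mm from the hinge line, mid-plane through that line
- leaf_mid (a point): centre of the leaf plate's underside (bare back), 61 mm from the hinge line, 1.5 mm below the mid-plane; turned over it is the top, 23.5 mm above the worktop. The other face carries two rows of white nail-tip samples 8 mm proud and two rubber feet 15 mm high, which face down onto the landing panel once the leaf is turned
- leaf_tab (a point): middle of the outer edge of the leaf's tab: a riser 114 to 121 mm from the hinge line leads up to a flange 3 mm thick, 60 mm wide along the spine, 119 to 147 mm from the hinge line, its mid-plane 17 mm above the leaf's. With the leaf at 0 its underside is 37.5 mm above the worktop with open air below; turned over it points down, 3.5 mm off the worktop
- pot: low round screw-lid pot, white lid, 68 mm across, 43 mm high, about 150 g, loose, upright on the landing panel. Origin: centre of its underside, z up along its axis
- box: bystander: small white carton, 95x60x24 mm, loose. Origin: centre of its underside
- tape: bystander: white roll of tape lying flat, 66 mm across, 19 mm high, loose. Origin: centre of its underside
- clip: bystander: pink hair clip, 62 mm long, 17 mm high, loose. Origin: centre of its underside
- cup: bystander: white measuring cup, 64 mm across, 61 mm high, loose. Origin: centre of its underside
- jar: bystander: jar with black lid, 72 mm across, 86 mm high, loose. Origin: centre of its underside
- bowl: bystander: pink mixing bowl, 110 mm across, 50 mm high, loose. Origin: centre of its underside
There are look-alikes about, which are no part of the job. Leave any purple look-alike of the pot alone.

How it is judged:
By the outcome, as a careful person would: the job done as asked, in the order asked, and still so for the second after the job is handed in, with the robot touching nothing.
It also fails if it takes over 67 s, if anything falls off the work surface, if the arm or the gripper's body presses on something with over 40 N, if the wrist force passes 120 N, or if a joint passes its speed limit or range.

## Working session

There is one attempt and no reset: what is moved stays moved. The work goes in short steps, Python scripts to look and compute and a tool call to move; the robot and the scene stay as the last step left them, time stands still between calls to the robot, and variables do not carry over. Pictures are saved under pics/ and viewed, at most 10 in all, crops included, and the job is handed in when it is done.

```bash
mkdir -p pics; cat > h.py <<'E'
import numpy as np, cv2
from bench import robot
def unproj(cam,r,c,d):
    p=robot.camera_params(cam);K=np.array(p["intrinsics"]);R=np.array(p["R"]);t=np.array(p["t"])
    x=np.linalg.inv(K)@np.vstack([np.ravel(c),np.ravel(r),np.ones(np.size(r))])*np.ravel(d)
    return (R.T@(x-t[:,None])).T
def proj(cam,X):
    p=robot.camera_params(cam);x=np.array(p["intrinsics"])@(np.array(p["R"])@np.atleast_2d(X).T+np.array(p["t"])[:,None])
    return (x[:2]/x[2]).T
E
python3 - <<'E'
from h import *
o=robot.get_obs();print(o["tool_pos"],o["eef_rot"],robot.grasp_offset)
ims=[]
for cam in("scene","top"):
    im,d=robot.snapshot(cam);cv2.imwrite(f"pics/{cam}0.png",im[:,:,::-1]);np.save(f"pics/{cam}d.npy",d)
    for l in("chart","pot","leaf","leaf_tab","leaf_mid","panel","box","tape","clip","cup","jar","bowl"):
        try: mk=robot.mark_of(l,cam);ms=robot.masks_of(l,cam)
        except Exception as e: print(l,e);continue
        print(cam,l,[(np.round(m["at"]).astype(int).tolist(),round(m["conf"],2)) for m in mk[:3]])
        for m in ms[:3]:
            r,c=np.nonzero(m["pixels"]);dd=d[r,c];k=dd>0
            X=unproj(cam,r[k],c[k],dd[k])
            print("   ",round(m["conf"],2),np.round(m["box"]).astype(int).tolist(),"lo",np.percentile(X,2,0).round(),"hi",np.percentile(X,98,0).round())
E
```

```text
[ 259.14647009 -540.83417409  230.15347046] [ 9.75148770e-01  2.21548950e-01 -1.42449144e-04 -9.58784387e-04] 18.700000000000003
scene chart [([230, 299], 0.62), ([169, 321], 0.33)]
    0.72 [321, 155, 24, 32] lo [ 610. -275.    3.] hi [ 671. -217.   84.]
    0.69 [299, 225, 105, 64] lo [ 393. -101.    1.] hi [560. 136.  51.]
scene pot [([237, 270], 0.85), ([298, 268], 0.68)]
    0.81 [271, 230, 32, 32] lo [481.  67.   8.] hi [542. 129.  48.]
    0.78 [266, 289, 36, 36] lo [351. 209.   4.] hi [410. 270.  43.]
leaf it knows: bowl, box, chart, clip, cup, jar, leaf_mid, leaf_tab, panel, pot, tape
scene leaf_tab [([195, 344], 0.69)]
    0.92 [318, 212, 69, 48] lo [ 399. -114.    4.] hi [536.  36.  51.]
    0.22 [298, 198, 19, 12] lo [549. -97.  -3.] hi [602. -34.  18.]
scene leaf_mid [([214, 320], 0.68), ([201, 298], 0.22)]
    0.87 [321, 216, 67, 50] lo [ 398. -109.   20.] hi [535.  38.  51.]
    0.68 [322, 156, 25, 37] lo [ 610. -345.   -3.] hi [ 732. -217.   85.]
scene panel [([235, 276], 0.56)]
    0.96 [301, 225, 106, 62] lo [ 393. -101.    1.] hi [560. 135.  51.]
scene box [([342, 
[... 1520 characters left out ...]
o [359. 376.  13.] hi [446. 439.  29.]
    0.51 [398, 160, 34, 28] lo [ 613. -286.   12.] hi [ 678. -220.   91.]
top tape [([187, 326], 0.67)]
    0.44 [329, 191, 21, 20] lo [552. -93.  -2.] hi [603. -48.  24.]
top clip [([212, 367], 0.47)]
    0.64 [366, 211, 15, 16] lo [ 494. -192.   -1.] hi [ 535. -153.   21.]
    0.49 [326, 188, 25, 22] lo [552. -88.  -3.] hi [603. -38.  23.]
top cup [([157, 274], 0.63)]
    0.56 [274, 152, 21, 20] lo [642.  51.  -0.] hi [697. 105.  64.]
top jar [([164, 393], 0.78)]
    0.71 [398, 160, 31, 33] lo [ 613. -286.    6.] hi [ 679. -220.   91.]
top bowl [([182, 153], 0.97), ([238, 345], 0.55)]
    0.84 [150, 182, 40, 44] lo [536. 372.   1.] hi [634. 471.  53.]
```

```bash
python3 - <<'E'
import cv2,numpy as np
a=cv2.imread("pics/scene0.png");b=cv2.imread("pics/top0.png")
cv2.imwrite("pics/v1.png",cv2.resize(a[130:370,90:410],(800,600),interpolation=cv2.INTER_CUBIC))
cv2.imwrite("pics/v2.png",cv2.resize(b[120:330,130:410],(800,600),interpolation=cv2.INTER_CUBIC))
E
```

```text
(no output)
```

View pics/v1.png

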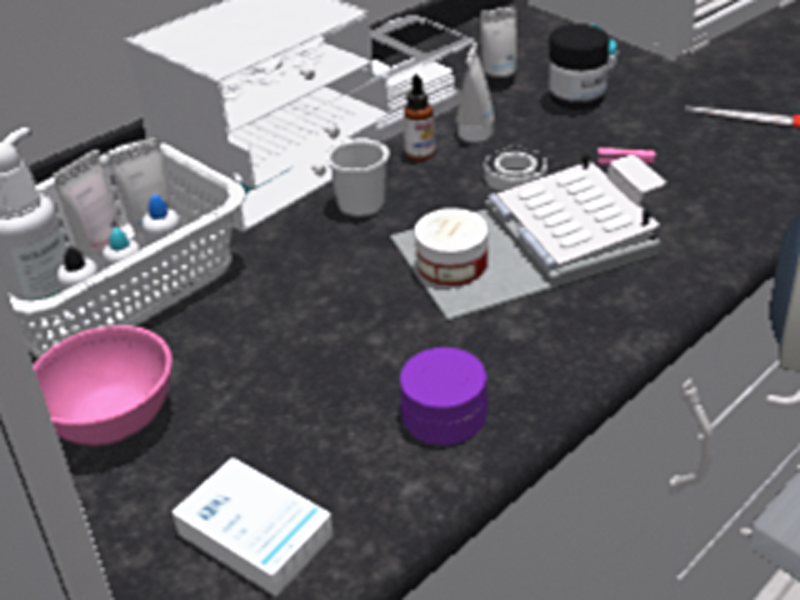

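View pics/v2.png

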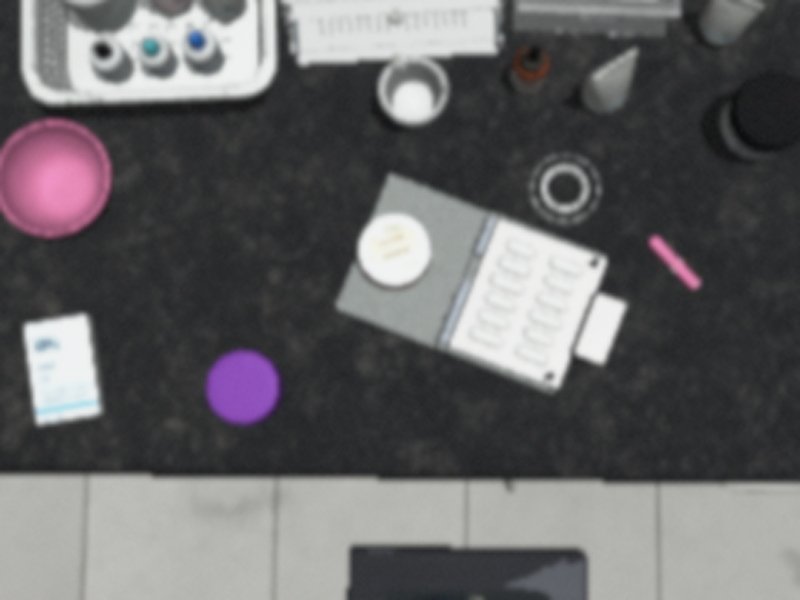

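The pot I want is the white-lidded red one at top px (row 207, col 267) and scene px (230, 271). The purple pot at top (255, 213) and scene (289, 266) is the look-alike to leave alone. Other white things are the cup (152, 274), the tape (191, 329) and the box (249, 154). The chart's spine runs roughly from top px (195, 301) to (241, 286), with yaw around -18°, and the tab is at about (235, 341). I'll move the wrist camera over the chart for a close look.

{"fn": "jog_arm", "kwargs": {"segments": {"offsets":[[44, -42, -10, 0, 0, 0], [44, -42, -10, 0, 0, 0], [44, -42, -10, 0, 0, 0], [44, -42, -10, 0, 0, 0], [44, -42, -10, 0, 0, 0], [44, -42, -10, 0, 0, 0], [44, -42, -10, 0, 0, 0], [44, -42, -10, 0, 0, 0], [44, -42, -10, 0, 0, 0], [44, -42, -10, 0, 0, 0], [0, 0, 0, 0, 0, -0.18], [0, 0, 0, 0, 0, -0.18]]}, "aperture": 55}}

```text
clock: 3.8
tool_pos: [474.7, 28.9, 331.3]
eef_rot: [0.918, 0.396, -0.0, 0.0]
ft_force: [1.0, -0.3, 0.2]
opening: 54.8
gripper_force: 0.0
```

{"fn": "jog_arm", "kwargs": {"segments": {"offsets":[[0, 0, 0, 0, 0, -0.18], [0, 0, 0, 0, 0, -0.18], [0, 0, 0, 0, 0, -0.1], [0, 0, 0, 0, 0, 0]]}}}

```text
clock: 4.3
tool_pos: [474.6, 27.8, 331.4]
eef_rot: [0.806, 0.592, 0.0, 0.0]
ft_force: [0.5, -0.3, -0.1]
opening: 55.0
gripper_force: 0.0
```

```bash
python3 - <<'E'
from h import *
o=robot.get_obs();print(o["tool_pos"],o["eef_rot"],o["q"],o["clock"])
p=robot.camera_params("wrist");R=np.array(p["R"]);print(-R.T@p["t"],R.round(2).tolist())
im,d=robot.snapshot("wrist");cv2.imwrite("pics/w1.png",im[:,:,::-1]);np.save("pics/w1d.npy",d)
np.savez("pics/w1.npz",im=im,d=d,K=p["intrinsics"],R=R,t=p["t"])
for l in("chart","pot","leaf_tab","leaf_mid","panel"):
    print(l,[(np.round(m["at"]).astype(int).tolist(),round(m["conf"],2)) for m in robot.mark_of(l,"wrist")[:3]])
    for m in robot.masks_of(l,"wrist")[:2]:
            r,c=np.nonzero(m["pixels"]);dd=d[r,c];k=dd>0
            X=unproj("wrist",r[k],c[k],dd[k])
            print("   ",round(m["conf"],2),np.round(m["box"]).astype(int).tolist(),"lo",np.percentile(X,2,0).round(),"hi",np.percentile(X,98,0).round())
            h=X[X[:,2]>np.percentile(X[:,2],90)-6];q=cv2.minAreaRect(h[:,:2].astype(np.float32));print("    rect",np.round(q[0]),np.round(q[1]),round(q[2],1))
E
```

```text
[474.56006643  27.78676034 331.40230392] [8.06285922e-01 5.91525986e-01 1.22257270e-04 7.21855375e-05] [-1.31209758e-02 -1.96440712e-01  1.32860609e+00  3.52719361e-05
  2.00914512e+00  2.91790029e-01] 4.3
[497.32538543 100.50413846 474.18271651] [[0.95, -0.3, 0.0], [-0.29, -0.91, 0.3], [-0.09, -0.29, -0.95]]
chart [([151, 291], 0.93), ([277, 425], 0.56)]
    0.68 [296, 164, 107, 187] lo [ 404. -104.    3.] hi [577. 133.  52.]
    rect [482.   3.] [248. 130.] 69.0
pot [([97, 295], 0.79), ([27, 171], 0.6)]
    0.81 [163, 26, 61, 53] lo [356. 200.  14.] hi [419. 255.  45.]
    rect [383. 227.] [53. 67.] 72.6
    0.66 [294, 98, 50, 55] lo [486.  63.  46.] hi [545. 123.  50.]
    rect [515.  93.] [65. 66.] 6.3
leaf_tab [([253, 286], 0.83)]
    0.87 [290, 202, 94, 109] lo [ 403. -107.   24.] hi [537.  32.  53.]
    rect [446. -91.] [ 45. 121.] 68.6
leaf_mid [([193, 286], 0.96), ([278, 429], 0.56)]
    0.68 [289, 202, 92, 109] lo [ 404. -108.   24.] hi [536.  31.  53.]
    rect [446. -92.] [ 45. 120.] 68.7
panel [([110, 295], 0.8)]
    0.9 [295, 165, 112, 184] lo [ 405. -103.    4.] hi [578. 131.  52.]
    rect [482.   3.] [248. 130.] 69.1
    0.41 [291, 202, 90, 109] lo [ 403. -107.   23.] hi [537.  32.  53.]
    rect [446. -91.] [ 45. 121.] 68.7
```

View pics/w1.png

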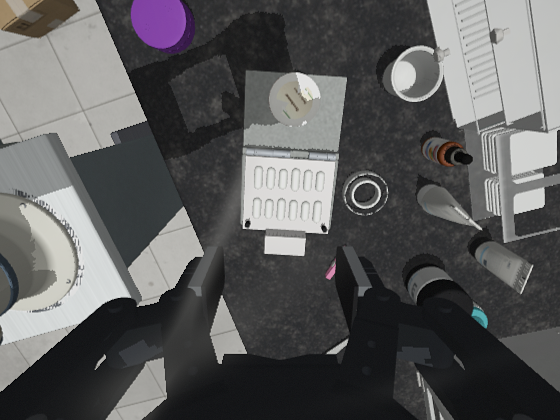

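The wrist picture shows the white-lidded pot at (97, 295) on the grey panel, whose far corners are at (70, 247) and (77, 346). The spine is at row ≈153, the leaf with its nail samples is below it, and the tab is at (253, 286). The purple look-alike is off at the top left. Next I'll fit the chart pose.

```bash
python3 - <<'E'
from h import *
from scipy.optimize import least_squares
im=cv2.imread("pics/w1.png");cv2.imwrite("pics/w1c.png",cv2.resize(im[55:275,210:380],(618,800//1),interpolation=cv2.INTER_CUBIC)[:600*2][:800])
z=np.load("pics/w1.npz");K,R,t,d=z["K"],z["R"],z["t"],z["d"]
ms=robot.masks_of("chart","wrist")[0]["pixels"]
r,c=np.nonzero(ms&(d>0));X=unproj("wrist",r,c,d[r,c])
for lo,hi in((2.5,9),(21,30),(37,44)):
    s=X[(X[:,2]>lo)&(X[:,2]<hi)]
    if lo>30: s=s[s[:,1]<-40]
    # clean
    q=cv2.minAreaRect(s[:,:2].astype(np.float32));print(lo,len(s),np.round(q[0],1),np.round(q[1],1),round(q[2],1),np.median(s[:,2]))
    print(cv2.boxPoints(q).round(0).tolist())
pot=X[(X[:,2]>45)];print("pot",cv2.minEnclosingCircle(pot[:,:2].astype(np.float32)),np.median(pot[:,2]))
# corner picks (u,v)->model
M=np.array([[-71,110,5],[71,110,5],[-65,-116,23.5],[65,-116,23.5],[-30,-147,40.5],[30,-147,40.5]],float)
P=np.array([[247,70],[346.5,77],[242,230],[327,234],[265,254],[305,256]],float)
def pr(p,m=M):
    cs,sn=np.cos(p[2]),np.sin(p[2]);W=np.c_[p[0]+cs*m[:,0]-sn*m[:,1],p[1]+sn*m[:,0]+cs*m[:,1],m[:,2]]
    x=K@(R@W.T+t[:,None]);return (x[:2]/x[2]).T
f=least_squares(lambda p:(pr(p)-P).ravel(),[480,10,-0.35]);print(f.x,np.degrees(f.x[2]));print((pr(f.x)-P).round(1).tolist())
E
```

```text
2.5 5265 [510.8  76. ] [105.6 142.2] 68.7 5.206635103760072
[[425.0, 53.0], [558.0, 1.0], [596.0, 99.0], [464.0, 151.0]]
21 3481 [474.4 -17.3] [ 96.2 130.1] 68.6 26.855531195142827
[[396.0, -38.0], [517.0, -86.0], [553.0, 4.0], [431.0, 51.0]]
37 312 [455.4 -64.5] [ 45.1 119. ] 68.5 38.08584067185831
[[392.0, -64.0], [502.0, -107.0], [519.0, -65.0], [408.0, -22.0]]
pot ((483.99169921875, 2.5205109119415283), 125.48107147216797) 51.60720748340677
[ 4.90041959e+02  1.98415233e+01 -3.69375893e-01] -21.163679717202456
[[-1.5, 2.1], [0.9, 2.0], [1.6, -1.8], [0.3, -0.9], [-0.2, -1.4], [-1.0, -1.1]]
```

```bash
python3 -c "
import cv2
im=cv2.imread('pics/w1.png')[60:265,225:365];cv2.imwrite('pics/w1c.png',cv2.resize(im,None,fx=2.9,fy=2.9,interpolation=cv2.INTER_CUBIC))"
```

```text
(no output)
```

View pics/w1c.png

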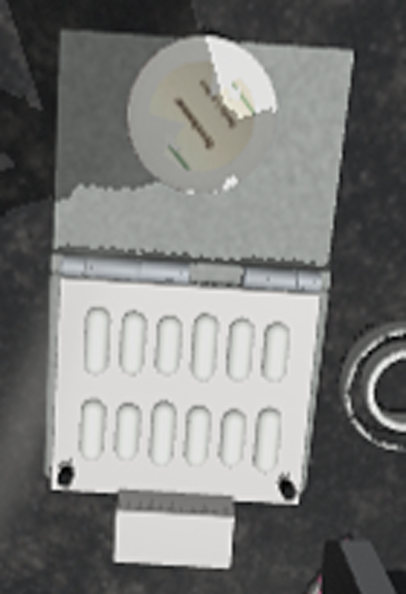

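The chart origin is near (490, 21) with yaw ≈ -21.2°. The pot sits at chart (-3, 77), and the close view confirms it is the white-lidded one. I'll put the open fingers between the spine and the pot, then push toward +y.

{"fn": "jog_arm", "kwargs": {"segments": {"offsets":[[22, 15, 0, 0, 0, 0.065], [0, 0, 55, 0, 0, 0], [0, 0, 55, 0, 0, 0], [0, 0, 55, 0, 0, 0], [0, 0, 55, 0, 0, 0], [0, 0, 50, 0, 0, 0], [0, 0, 0, 0, 0, 0]]}, "aperture": 50}}

```text
clock: 5.78
tool_pos: [492.3, 44.2, 56.7]
eef_rot: [0.825, 0.565, -0.004, -0.003]
ft_force: [-0.5, 0.1, 1.1]
opening: 50.1
gripper_force: 0.0
```

```bash
python3 - <<'E'
from h import *
im,d=robot.snapshot("wrist");cv2.imwrite("pics/w2.png",im[:,:,::-1])
o=robot.get_obs();q=o["tool_pos"]-np.array([490,21,0]);a=np.radians(-21.2)
print(q[0]*np.cos(a)+q[1]*np.sin(a),-q[0]*np.sin(a)+q[1]*np.cos(a),q[2])
E
```

```text
-4.277107676706841 23.301893990734733 60.390805836758865
```

View pics/w2.png

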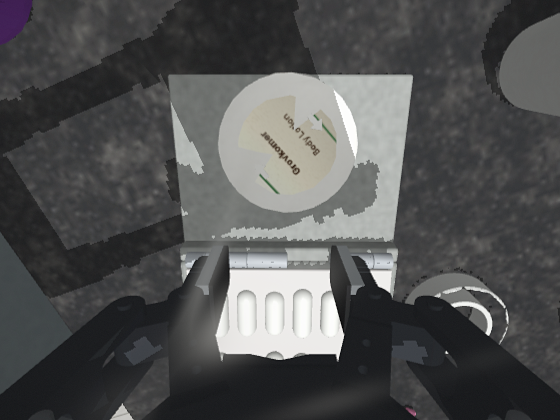

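The picture shows the pot at (143, 288), centred between the two fingers and clear of them, with the spine below at row 260. I'll lower the hand and then push.

{"fn": "jog_arm", "kwargs": {"segments": {"offsets":[[2, 4, 20, 0, 0, 0], [0, 0, 20, 0, 0, 0], [0, 0, 5, 0, 0, 0], [0, 0, 0, 0, 0, 0], [0, 0, 0, 0, 0, 0]]}}}

```text
clock: 6.45
tool_pos: [501.0, 44.7, 18.2]
eef_rot: [0.825, 0.565, 0.001, 0.001]
ft_force: [0.4, -0.5, 0.1]
opening: 50.1
gripper_force: 0.0
```

{"fn": "jog_arm", "kwargs": {"segments": {"offsets":[[6, 0, 3, 0, 0, 0], [12, 0, 3, 0, 0, 0], [12, 0, 0, 0, 0, 0], [12, 0, 0, 0, 0, 0], [12, 0, 0, 0, 0, 0], [12, 0, 0, 0, 0, 0], [12, 0, 0, 0, 0, 0], [12, 0, 0, 0, 0, 0]]}}}

```text
clock: 7.45
tool_pos: [532.6, 129.5, 10.1]
eef_rot: [0.825, 0.565, -0.0, -0.0]
ft_force: [-0.3, 0.0, -0.1]
opening: 50.0
gripper_force: 0.0
```

```bash
python3 - <<'E'
from h import *
im,d=robot.snapshot("wrist");cv2.imwrite("pics/w3.png",im[:,:,::-1])
for m in robot.masks_of("pot","wrist")[:2]:
    r,c=np.nonzero(m["pixels"]);X=unproj("wrist",r,c,d[r,c]);X=X[d[r,c]>0];print(m["conf"],m["box"],np.percentile(X,5,0),np.percentile(X,95,0))
E
```

```text
0.66 [279.4, 209.1, 179.8, 179.1] [518.70253444 135.67979086  42.5916581 ] [572.04800635 190.44701547  45.53265453]
```

{"fn": "jog_arm", "kwargs": {"segments": {"offsets":[[10, 0, 0, 0, 0, 0], [12, 0, 0, 0, 0, 0], [12, 0, 0, 0, 0, 0], [12, 0, 0, 0, 0, 0], [8, 0, 0, 0, 0, 0], [4, 0, 0, 0, 0, 0], [0, 0, 0, 0, 0, 0], [-12, 0, 0, 0, 0, 0], [-20, 0, 0, 0, 0, 0], [-10, 0, -30, 0, 0, 0], [0, 0, -50, 0, 0, 0], [0, 0, -50, 0, 0, 0]]}}}

```text
clock: 9.05
tool_pos: [537.3, 141.8, 141.5]
eef_rot: [0.825, 0.565, -0.0, -0.0]
ft_force: [0.9, -0.1, -0.3]
opening: 50.1
gripper_force: 0.0
```

```bash
python3 - <<'E'
from h import *
im,d=robot.snapshot("wrist");cv2.imwrite("pics/w4.png",im[:,:,::-1])
for m in robot.masks_of("pot","wrist")[:2]:
    r,c=np.nonzero(m["pixels"]);X=unproj("wrist",r,c,d[r,c]);X=X[d[r,c]>0];X=X[X[:,2]>38];print(m["conf"],m["box"],np.percentile(X,3,0),np.percentile(X,97,0))
E
```

```text
0.93 [66.5, 156.3, 113.1, 90.3] [361.68199473 206.20705187  40.82610438] [422.04264731 264.12916013  49.44366083]
0.74 [280.1, 92.6, 93.1, 99.5] [541.65543826 187.29053722  49.02329313] [599.04504908 244.49515012  51.85324846]
```

View pics/w4.png

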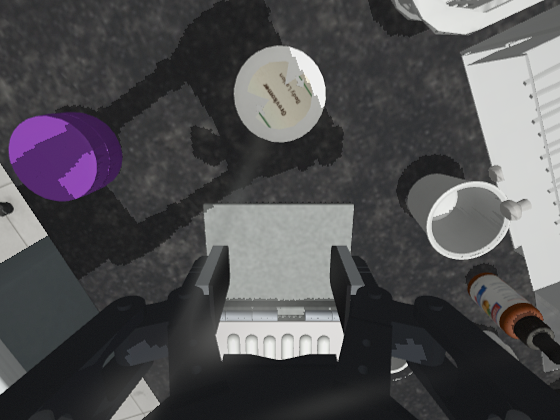

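The pot now stands upright at about (570, 216), with its lid centre at (row 93, col 280). Its near edge is at chart y ≈ 177, about 30 mm past where the tab will reach. Next I'll close the fingers, go to the tab side and tilt the tool under it.

```bash
cat >> h.py <<'E'
O=np.array([490,21,0.]);A=np.radians(-21.2);C=np.array([[np.cos(A),-np.sin(A),0],[np.sin(A),np.cos(A),0],[0,0,1]])
from scipy.spatial.transform import Rotation as Ro
def state():
    o=robot.get_obs();T=C.T@Ro.from_quat(o["eef_rot"]).as_matrix()
    print("chart pos",(C.T@(o["tool_pos"]-O)).round(1),"tau",np.degrees(np.arctan2(T[1,2],-T[2,2])).round(1),"axis x",T[0,2].round(3),"F",(C.T@o["ft_force"]).round(1),"t",o["clock"],"op",round(o["opening"],1))
    return C.T@(o["tool_pos"]-O),np.degrees(np.arctan2(T[1,2],-T[2,2]))
def rows(wps,start=None):
    """wps: list of corner(y,z,tau deg) -> tool rows dx,dz,ry ; start TCP (y,z,tau)"""
    p,t=state() if start is None else start
    y,z,ta=p[1],p[2],t
    for Y,Z,TT in wps:
        r=np.radians(TT);ty=Y-11*np.cos(r);tz=Z-11*np.sin(r)
        a=np.radians(ta);d=np.array([ty-y,tz-z])
        print("tcp",round(ty),round(tz)," row",np.round([d@[np.cos(a),np.sin(a)],0,d@[np.sin(a),-np.cos(a)],0,np.radians(TT-ta),0],2).tolist())
        y,z,ta=ty,tz,TT
def leafpt(th,r,h):
    q=np.radians(th);return np.array([-r*np.cos(q)+h*np.sin(q),22+r*np.sin(q)+h*np.cos(q)])
E
```

{"fn": "jog_arm", "kwargs": {"segments": {"offsets":[[-57, 0, 0, 0, 0, 0], [-57, 0, -2, 0, 0, 0], [-57, 0, -2, 0, 0, 0], [-57, 0, -2, 0, 0, 0], [-57, 0, 0, 0, 0, 0], [-57, 0, 0, 0, 0, 0], [0, 0, 0, 0, 0.18, 0], [0, 0, 0, 0, 0.18, 0], [0, 0, 0, 0, 0.18, 0], [0, 0, 0, 0, 0.18, 0], [0, 0, 0, 0, 0.18, 0], [0, 0, 0, 0, 0.06, 0]]}, "aperture": 0}}

```text
clock: 10.65
tool_pos: [413.1, -176.3, 144.1]
eef_rot: [0.732, 0.498, 0.383, -0.263]
ft_force: [0.2, -0.1, 0.8]
opening: -0.4
gripper_force: 0.0
```

```bash
python3 -c "
from h import *
state();print(robot.get_obs()['q'])"
```

```text
chart pos [  -0.3 -211.7  144.1] tau 55.3 axis x 0.001 F [ 0.2 -0.   0.8] t 10.65 op -0.4
[-1.01529241  0.00662893  1.73761353  0.79456032  1.96947382 -0.5417975 ]
```

```bash
python3 - <<'E'
from h import *
im,d=robot.snapshot("wrist");cv2.imwrite("pics/w5.png",im[:,:,::-1])
m=robot.mark_of("leaf_tab","wrist");print([(x["at"],x["conf"]) for x in m[:2]])
for x in m[:2]:
    r,c=[int(round(v)) for v in x["at"]];X=unproj("wrist",[r],[c],[d[r,c]]);print((C.T@(X[0]-O)).round(1))
print("expected px",proj("wrist",C@np.array([0,-147,39])+O))
r,c=np.nonzero(d>0);X=(unproj("wrist",r,c,d[r,c])-O)@C
k=(abs(X[:,0])<26)&(X[:,1]>-165)&(X[:,1]<-120)&(X[:,2]>33)&(X[:,2]<50);Y=X[k];print(len(Y),np.percentile(Y,[1,50,99],axis=0).round(1))
k=(X[:,1]>-165)&(X[:,1]<-124)&(X[:,2]>33)&(X[:,2]<50)&(abs(X[:,0])<60);print(np.percentile(X[k],[1,99],axis=0).round(1))
rows([(-203,28.4,55),(-185,28.4,55),(-133.9,28.4,55)])
E
```

```text
[([234.1, 281.2], 0.86)]
[   1.2 -142.8   53.5]
expected px [[279.65889612 246.53064348]]
18 [[ -25.4 -142.5   49.1]
 [ -11.9 -142.1   49.7]
 [  10.6 -120.2   50. ]]
[[ -26.7 -142.5   49.1]
 [  -3.5 -126.6   50. ]]
chart pos [  -0.3 -211.3  144. ] tau 55.2 axis x -0.0 F [-0.4  0.2 -0.2] t 10.75 op -0.0
tcp -209 19  row [-101.19, 0.0, 72.83, 0.0, -0.0, 0.0]
tcp -191 19  row [10.32, 0.0, 14.74, 0.0, 0.0, 0.0]
tcp -140 19  row [29.31, 0.0, 41.86, 0.0, 0.0, 0.0]
```

View pics/w5.png

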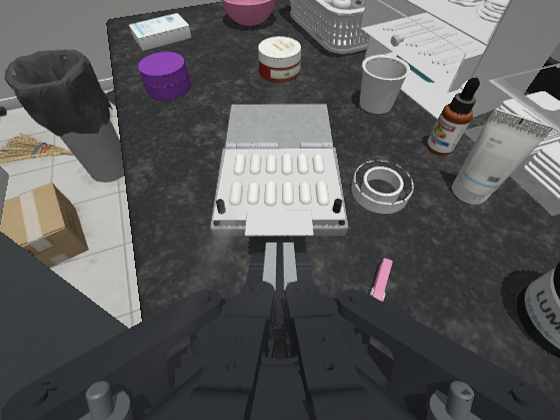

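The picture shows the closed fingers at (265, 280) below the tab at (222, 279), with the pot at (58, 280) clear of the panel. Depth puts the tab about 10 mm higher than the text does, so I'll check the leaf's slope.

```bash
python3 - <<'E'
from h import *
for cam in("wrist","scene"):
    im,d=robot.snapshot(cam)
    r,c=np.nonzero(d>0);X=(unproj(cam,r,c,d[r,c])-O)@C
    print(cam)
    for lo in range(-190,110,12):
        k=(X[:,1]>lo)&(X[:,1]<lo+12)&(abs(X[:,0])<(24 if lo<-118 else 60))&(X[:,2]<70)&(X[:,2]>-15)
        if k.sum()>8: print(lo+6,k.sum(),np.percentile(X[k,2],[10,50,90]).round(1))
E
```

```text
wrist
-148 119 [51.4 53.3 54.2]
-136 636 [52.4 53.4 54.2]
-124 791 [ 0.5 51.9 53. ]
-112 1845 [ 0.6 17.9 37.8]
-100 1075 [32.2 33.2 40.5]
-88 1102 [31.7 35.5 38.1]
-76 924 [30.6 34.5 37.2]
-64 653 [29.1 29.9 35.2]
-52 986 [28.2 29.1 32.1]
-40 784 [27.4 31.3 33.8]
-28 678 [26.2 30.2 33. ]
-16 483 [24.8 25.5 26.5]
-4 704 [23.8 25.1 27.2]
8 110 [16.6 26.6 27.4]
20 102 [4.9 5.5 6.2]
32 479 [4.7 5.4 6.1]
44 524 [4.7 5.4 6.1]
56 498 [4.6 5.4 6.1]
68 469 [4.6 5.3 6. ]
80 451 [4.5 5.3 5.9]
92 432 [4.6 5.2 5.8]
104 402 [4.5 5.2 5.8]
scene
-184 48 [-3.  -1.6 -0.3]
-172 47 [-2.7 -1.9 -0. ]
-160 49 [-2.9 -1.5 -0. ]
-148 37 [-3.2 -1.8 -0.4]
-136 50 [49.2 50.7 52.2]
-124 51 [48.8 50.  51.5]
-112 171 [30.8 39.5 49.1]
-100 157 [29.  31.1 42. ]
-88 127 [28.5 32.1 35.9]
-76 141 [28.2 32.4 35. ]
-64 168 [26.3 28.9 33.7]
-52 134 [25.3 26.9 28.5]
-40 133 [25.4 28.8 32. ]
-28 152 [24.4 27.9 31.2]
-16 172 [22.3 24.4 29.5]
-4 134 [16.7 22.5 24.1]
8 293 [ 2.9 13.3 24.9]
20 140 [2.  3.3 4.5]
32 147 [2.4 3.5 4.8]
44 149 [2.2 3.6 5.2]
56 144 [2.2 3.4 4.7]
68 147 [2.1 3.6 5.3]
80 157 [2.1 3.4 4.7]
92 157 [2.2 3.4 4.7]
104 151 [2.2 3.6 4.9]
```

The leaf is already raised about 5.3° (its plate slopes from 25 to 33 mm), so the tab's underside is near 50 mm. I'll slide the tip under it at TCP z ≈ 27.

{"fn": "jog_arm", "kwargs": {"segments": {"offsets":[[-32, 0, 23, 0, 0, 0], [-32, 0, 23, 0, 0, 0], [-31, 0, 22, 0, 0, 0], [0, 0, 0, 0, 0, 0], [10, 0, 15, 0, 0, 0], [10, 0, 15, 0, 0, 0], [10, 0, 15, 0, 0, 0], [11, 0, 14, 0, 0, 0], [0, 0, 0, 0, 0, 0], [0, 0, 0, 0, 0, 0]]}}}

```text
clock: 12.1
tool_pos: [441.2, -107.3, 29.3]
eef_rot: [0.732, 0.502, 0.381, -0.261]
ft_force: [-0.6, -0.4, -0.2]
opening: -0.1
gripper_force: 0.0
```

```bash
python3 - <<'E'
from h import *
p,t=state()
f=lambda th:[*( leafpt(th,147,15.5)-16*np.array([-.82,.57])),55]
g=lambda th:[*leafpt(th,131,15.5),55]
W=[f(x) for x in (5,8,12,16,20,24,28,32)]+[g(x) for x in(36,40,44,48,52,56)]
rows(W,(p,t))
E
```

```text
chart pos [   0.9 -137.2   29.3] tau 55.0 axis x -0.001 F [-0.4 -0.6 -0.2] t 12.1 op -0.1
tcp -138 32  row [1.73, 0.0, -2.47, 0.0, 0.0, 0.0]
tcp -137 40  row [7.15, 0.0, -2.96, 0.0, 0.0, 0.0]
tcp -134 50  row [9.76, 0.0, -3.36, 0.0, 0.0, 0.0]
tcp -130 59  row [9.97, 0.0, -2.67, 0.0, 0.0, 0.0]
tcp -126 69  row [10.13, 0.0, -1.97, 0.0, 0.0, 0.0]
tcp -121 78  row [10.24, 0.0, -1.25, 0.0, 0.0, 0.0]
tcp -116 87  row [10.3, 0.0, -0.54, 0.0, 0.0, 0.0]
tcp -110 95  row [10.32, 0.0, 0.18, 0.0, 0.0, 0.0]
tcp -103 103  row [9.94, 0.0, 0.92, 0.0, 0.0, 0.0]
tcp -97 109  row [9.07, 0.0, 1.56, 0.0, 0.0, 0.0]
tcp -90 115  row [8.94, 0.0, 2.19, 0.0, 0.0, 0.0]
tcp -82 121  row [8.77, 0.0, 2.81, 0.0, 0.0, 0.0]
tcp -75 126  row [8.55, 0.0, 3.41, 0.0, 0.0, 0.0]
tcp -67 130  row [8.29, 0.0, 4.0, 0.0, 0.0, 0.0]
```

{"fn": "jog_arm", "kwargs": {"segments": {"offsets":[[2, 0, -2.5, 0, 0, 0], [7, 0, -3, 0, 0, 0], [10, 0, -3.4, 0, 0, 0], [10, 0, -2.7, 0, 0, 0], [10, 0, -2, 0, 0, 0], [10, 0, -1.2, 0, 0, 0], [10, 0, -0.5, 0, 0, 0]]}}}

```text
clock: 12.98
tool_pos: [449.1, -87.1, 87.0]
eef_rot: [0.732, 0.502, 0.381, -0.261]
ft_force: [-1.0, -1.2, 0.2]
opening: 0.0
gripper_force: 0.4
```

{"fn": "jog_arm", "kwargs": {"segments": {"offsets":[[10, 0, 0.2, 0, 0, 0], [10, 0, 1, 0, 0, 0], [9, 0, 1.6, 0, 0, 0], [9, 0, 2.2, 0, 0, 0], [9, 0, 2.8, 0, 0, 0], [8.5, 0, 3.4, 0, 0, 0], [8, 0, 4, 0, 0, 0], [0, 0, 0, 0, 0, 0]]}}}

```text
clock: 13.98
tool_pos: [466.6, -41.2, 130.0]
eef_rot: [0.731, 0.502, 0.381, -0.261]
ft_force: [0.6, -0.2, 0.2]
opening: 0.1
gripper_force: 0.0
```

```bash
python3 - <<'E'
from h import *
state()
im,d=robot.snapshot("wrist");cv2.imwrite("pics/w6.png",im[:,:,::-1])
im,d=robot.snapshot("scene");cv2.imwrite("pics/s6.png",cv2.resize(im[150:290,220:400],None,fx=4,fy=4,interpolation=cv2.INTER_CUBIC)[:,:,::-1])
E
```

```text
chart pos [  0.7 -66.5 130. ] tau 55.0 axis x -0.001 F [0.6 0.  0.2] t 13.975 op 0.1
```

View pics/w6.png

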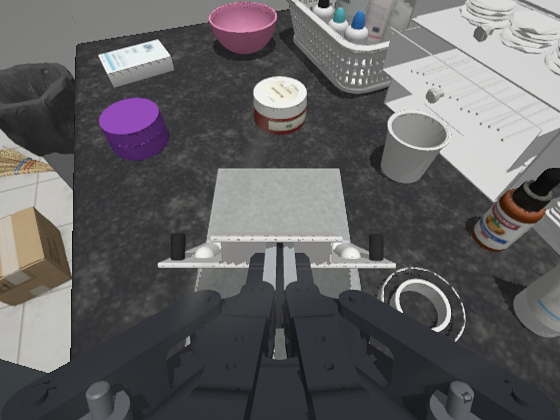

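The fingertip at (255, 280) is holding the leaf up. The leaf is seen nearly edge-on at row ~265, at about 56°, and nothing else has moved. I'll shift the tip from the tab to the plate's back and carry on.

```bash
python3 - <<'E'
from h import *
g=lambda th,ta:[*leafpt(th,90,-1.5),ta]
W=[(-81,125,55),(-70,107,55),(-60,90,55)]+[g(x,55) for x in range(57,112,6)]
rows(W)
E
```

```text
chart pos [  0.6 -66.9 129.5] tau 55.0 axis x -0.001 F [-0.7  0.  -0.5] t 14.075 op 0.0
tcp -87 116  row [-22.78, 0.0, -8.96, 0.0, -0.0, 0.0]
tcp -76 98  row [-8.44, 0.0, 19.34, 0.0, 0.0, 0.0]
tcp -66 81  row [-8.19, 0.0, 17.94, 0.0, 0.0, 0.0]
tcp -57 88  row [11.04, 0.0, 4.14, 0.0, 0.0, 0.0]
tcp -49 92  row [8.6, 0.0, 3.84, 0.0, 0.0, 0.0]
tcp -40 96  row [8.16, 0.0, 4.72, 0.0, 0.0, 0.0]
tcp -31 100  row [7.62, 0.0, 5.54, 0.0, 0.0, 0.0]
tcp -22 102  row [7.0, 0.0, 6.31, 0.0, 0.0, 0.0]
tcp -13 103  row [6.3, 0.0, 7.01, 0.0, 0.0, 0.0]
tcp -3 103  row [5.53, 0.0, 7.63, 0.0, 0.0, 0.0]
tcp 6 102  row [4.7, 0.0, 8.16, 0.0, 0.0, 0.0]
tcp 16 100  row [3.83, 0.0, 8.61, 0.0, 0.0, 0.0]
tcp 25 98  row [2.9, 0.0, 8.96, 0.0, 0.0, 0.0]
```

{"fn": "jog_arm", "kwargs": {"segments": {"offsets":[[-12, 0, -4.5, 0, 0, 0], [-11, 0, -4.5, 0, 0, 0], [-8.4, 0, 19.3, 0, 0, 0], [-8.2, 0, 18, 0, 0, 0], [11, 0, 4, 0, 0, 0], [8.6, 0, 3.8, 0, 0, 0], [8.2, 0, 4.7, 0, 0, 0], [7.6, 0, 5.5, 0, 0, 0], [7, 0, 6.3, 0, 0, 0], [6.3, 0, 7, 0, 0, 0], [5.5, 0, 7.6, 0, 0, 0], [4.7, 0, 8.2, 0, 0, 0]]}}}

```text
clock: 15.58
tool_pos: [493.0, 26.8, 102.1]
eef_rot: [0.732, 0.501, 0.381, -0.261]
ft_force: [-0.2, -0.9, 1.3]
opening: -0.3
gripper_force: 0.4
```

{"fn": "jog_arm", "kwargs": {"segments": {"offsets":[[3.8, 0, 8.6, 0, 0, 0], [2.9, 0, 9, 0, 0, 0], [0, 0, 0, 0, 0, 0]]}}}

```text
clock: 15.95
tool_pos: [499.1, 44.0, 97.0]
eef_rot: [0.731, 0.502, 0.381, -0.262]
ft_force: [-0.2, 0.2, -0.7]
opening: 0.2
gripper_force: 0.0
```

```bash
python3 - <<'E'
from h import *
st=state()
im,d=robot.snapshot("wrist");cv2.imwrite("pics/w7.png",im[:,:,::-1])
g=lambda th,ta:[*leafpt(th,90,-1.5),ta]
rows([g(111+6*i,max(12,55-6*i)) for i in range(0,12)],st)
E
```

```text
chart pos [ 0.2 24.7 97. ] tau 55.0 axis x -0.002 F [-0.2  0.1 -0.7] t 15.95 op 0.2
tcp 25 98  row [0.34, 0.0, -0.42, 0.0, -0.0, 0.0]
tcp 32 95  row [2.01, 0.0, 8.07, 0.0, -0.1, 0.0]
tcp 40 91  row [2.01, 0.0, 8.07, 0.0, -0.1, 0.0]
tcp 47 86  row [2.01, 0.0, 8.07, 0.0, -0.1, 0.0]
tcp 53 81  row [2.01, 0.0, 8.07, 0.0, -0.1, 0.0]
tcp 59 75  row [2.01, 0.0, 8.07, 0.0, -0.1, 0.0]
tcp 64 69  row [2.01, 0.0, 8.07, 0.0, -0.1, 0.0]
tcp 69 62  row [2.01, 0.0, 8.07, 0.0, -0.1, 0.0]
tcp 73 53  row [1.95, 0.0, 9.03, 0.0, -0.02, 0.0]
tcp 76 44  row [1.14, 0.0, 9.35, 0.0, 0.0, 0.0]
tcp 78 35  row [0.16, 0.0, 9.42, 0.0, 0.0, 0.0]
tcp 79 26  row [-0.83, 0.0, 9.39, 0.0, 0.0, 0.0]
```

View pics/w7.png

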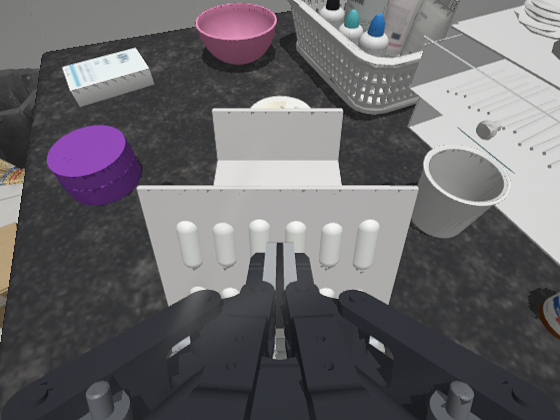

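The leaf is past upright. Its back now faces the camera, with the tab's flange set back at (135, 280), the finger in front of the plate and no feet showing. I'll carry it over while bringing the tool upright.

{"fn": "jog_arm", "kwargs": {"segments": {"offsets":[[2, 0, 8, 0, -0.105, 0], [2, 0, 8, 0, -0.105, 0], [2, 0, 8, 0, -0.105, 0], [2, 0, 8, 0, -0.105, 0], [2, 0, 8, 0, -0.105, 0], [2, 0, 8, 0, -0.105, 0], [2, 0, 8, 0, -0.105, 0], [0, 0, 0, 0, 0, 0]]}}}

```text
clock: 17.0
tool_pos: [515.2, 85.5, 62.0]
eef_rot: [0.819, 0.563, 0.093, -0.064]
ft_force: [0.4, 0.3, 0.4]
opening: -0.2
gripper_force: 0.0
```

```bash
python3 - <<'E'
from h import *
st=state()
g=lambda th,ta:[*leafpt(th,90,-1.5),ta]
rows([g(155,10),g(160,6),g(165,2),g(169,0),g(173,0),g(176,0),g(178,0),g(180,0)],st)
E
```

```text
chart pos [ 0.2 69.3 62. ] tau 12.9 axis x -0.001 F [0.3 0.4 0.4] t 17.0 op -0.2
tcp 70 59  row [0.25, 0.0, 2.67, 0.0, -0.05, 0.0]
tcp 73 53  row [1.85, 0.0, 6.87, 0.0, -0.07, 0.0]
tcp 76 46  row [1.72, 0.0, 6.9, 0.0, -0.07, 0.0]
tcp 77 41  row [1.31, 0.0, 5.76, 0.0, -0.03, 0.0]
tcp 78 34  row [1.09, 0.0, 6.19, 0.0, 0.0, 0.0]
tcp 79 30  row [0.53, 0.0, 4.68, 0.0, 0.0, 0.0]
tcp 79 27  row [0.22, 0.0, 3.13, 0.0, 0.0, 0.0]
tcp 79 24  row [0.11, 0.0, 3.14, 0.0, 0.0, 0.0]
```

{"fn": "jog_arm", "kwargs": {"segments": {"offsets":[[0.3, 0, 2.7, 0, -0.05, 0], [1.8, 0, 6.9, 0, -0.07, 0], [1.7, 0, 6.9, 0, -0.07, 0], [1.3, 0, 5.8, 0, -0.035, 0], [1, 0, 6, 0, 0, 0], [0.5, 0, 4, 0, 0, 0], [0, 0, 0, 0, 0, 0]]}}}

```text
clock: 17.88
tool_pos: [518.1, 92.2, 30.0]
eef_rot: [0.825, 0.565, -0.0, -0.0]
ft_force: [-0.0, -0.3, 0.1]
opening: -0.0
gripper_force: 0.0
```

{"fn": "jog_arm", "kwargs": {"segments": {"offsets":[[0, 0, 2, 0, 0, 0], [0, 0, 2, 0, 0, 0], [0, 0, 1.5, 0, 0, 0], [0, 0, 0, 0, 0, 0]]}}}

```text
clock: 18.38
tool_pos: [518.8, 92.6, 26.2]
eef_rot: [0.825, 0.565, 0.0, 0.0]
ft_force: [-2.6, -1.0, 6.3]
opening: -0.1
gripper_force: 3.1
```

```bash
python3 -c "
from h import *
state()"
```

```text
chart pos [ 1.  77.2 26.2] tau 0.0 axis x 0.001 F [-2.1 -1.9  6.3] t 18.375 op -0.1
```

{"fn": "jog_arm", "kwargs": {"segments": {"offsets":[[0, 0, 0.7, 0, 0, 0], [0, 0, 0, 0, 0, 0]]}}}

```text
clock: 18.62
tool_pos: [518.9, 92.6, 26.1]
eef_rot: [0.825, 0.565, 0.0, 0.0]
ft_force: [-4.5, -1.9, 8.7]
opening: 0.0
gripper_force: 4.5
```

{"fn": "jog_arm", "kwargs": {"segments": {"offsets":[[0, 0, -6, 0, 0, 0], [0, 0, -40, 0, 0, 0], [0, 0, -50, 0, 0, 0], [-30, 0, -50, 0, 0, 0], [-30, 0, -40, 0, 0, 0], [0, 0, 0, 0, 0, 0], [0, 0, 0, 0, 0, 0]]}}}

```text
clock: 19.5
tool_pos: [496.8, 36.9, 209.7]
eef_rot: [0.825, 0.565, -0.0, -0.0]
ft_force: [-0.5, 0.1, -1.1]
opening: -0.4
gripper_force: 0.0
```

```bash
python3 - <<'E'
from h import *
state()
for cam in("wrist","scene"):
    im,d=robot.snapshot(cam);cv2.imwrite(f"pics/{cam}9.png",im[:,:,::-1])
    r,c=np.nonzero(d>0);X=(unproj(cam,r,c,d[r,c])-O)@C
    print(cam)
    for lo in range(-20,170,12):
        k=(X[:,1]>lo)&(X[:,1]<lo+12)&(abs(X[:,0])<(24 if lo>115 else 50))&(X[:,2]<70)&(X[:,2]>-15)
        if k.sum()>8: print(lo+6,k.sum(),np.percentile(X[k,2],[10,50,90]).round(1))
    for m in robot.masks_of("pot",cam)[:2]:
        r,c=np.nonzero(m["pixels"]&(d>0));Y=unproj(cam,r,c,d[r,c]);print("pot",m["conf"],m["box"],np.percentile(Y,[3,97],axis=0).round().tolist())
E
```

```text
chart pos [  0.6  17.3 209.7] tau 0.0 axis x -0.001 F [-0.5 -0.1 -1.1] t 19.5 op -0.4
wrist
-14 941 [16.5 17.5 18.3]
-2 815 [15.3 18.  26.6]
10 1035 [21.3 22.9 24.7]
22 994 [22.2 23.2 24.9]
34 1089 [22.4 24.4 26.2]
46 1146 [22.3 23.9 26.2]
58 1156 [21.9 22.9 23.9]
70 1169 [22.2 23.3 25.4]
82 1221 [22.3 24.3 26.3]
94 1304 [22.3 23.7 26. ]
106 1317 [21.9 22.8 23.8]
118 1088 [-0.4 21.7 23.4]
130 622 [4.8 5.8 6.9]
142 625 [4.9 5.8 6.8]
154 587 [-1.7 -0.6  1. ]
166 652 [-1.7 -0.7  0.3]
pot 0.97 [279.4, 7.9, 47.7, 15.8] [[536.0, 180.0, -1.0], [573.0, 195.0, 40.0]]
pot 0.71 [89.8, 32.2, 94.8, 64.4] [[355.0, 201.0, 7.0], [418.0, 251.0, 43.0]]
scene
-14 119 [15.2 16.6 17.7]
-2 75 [14.6 17.1 25.5]
10 119 [19.8 22.2 25. ]
22 121 [20.  22.1 23.5]
34 124 [20.9 23.2 25.5]
46 124 [21.1 23.3 25.5]
58 135 [20.5 22.1 23.6]
70 123 [20.5 22.1 23.9]
82 122 [21.3 23.8 25.4]
94 141 [21.  23.2 25.5]
106 133 [20.5 22.  23.3]
118 214 [-1.8 17.1 22.8]
130 73 [3.6 5.2 7.8]
142 64 [3.7 5.  6.4]
154 80 [-2.8 -1.1  4.4]
166 63 [-2.5 -1.4  0.1]
pot 0.79 [216.6, 246.0, 35.4, 29.6] [[532.0, 190.0, 4.0], [591.0, 250.0, 43.0]]
pot 0.73 [268.9, 288.7, 33.0, 37.0] [[351.0, 206.0, -1.0], [414.0, 270.0, 43.0]]
```

View pics/wrist9.png

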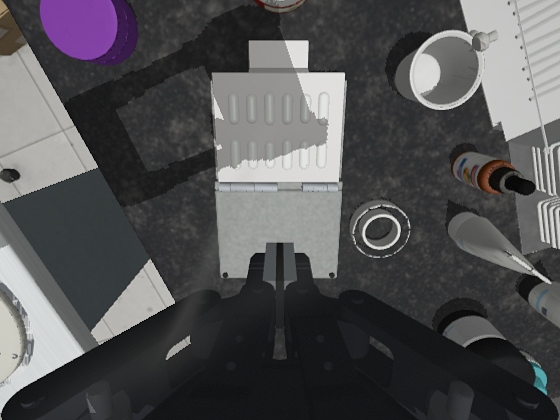

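The leaf lies flat on the left: its plate is an even ~23 mm high and the tab top is about 6 mm up. The pot stands upright, clear of the tab, and the arm is free of everything, so I'm handing the job in.

```bash
python3 -c "
from bench import robot
print(robot.finish_job())"
```

```text
the job is handed in; nothing more can be done
None
```

I pushed the pot off the panel, where it stands upright clear of the leaf, then turned the leaf over the spine and pressed it flat on the left side; I handed the job in at about 20 s, with no verdict returned.

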